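# Coating thickness reading on a sloping panel

## Task

Check the coating thickness of the sloping panel with the pen-shaped gauge: lift the gauge out of its stand, press its spring tip upright on the middle of the bare round reference disc for about a second to zero it, then press the tip inside the ring mark on the panel (not the square or the cross), with the gauge square to the sloping face. Both times press gently, so that the tip goes in about half of its 12 mm travel and never bottoms hard. Finish still holding the gauge pressed there for the reading; keep it in the gripper, and do not disturb the other things on the bench.

Things in the scene. Friction and masses are not known exactly. Their poses are not given: they have to be found in the camera images.
- gauge: loose pen-shaped gauge, 0.12 kg: white round barrel, 30 mm across, 124 mm long, upper half knurled; below it a 14 mm steel nose (5 mm) and the sprung tip. Origin: centre of the barrel's lower end; z up the barrel, top at +124 mm. Its yaw means nothing. It starts upright in the stand, 94 mm of barrel showing above the collar. Hold it by the knurls, 62 to 110 mm above the origin
- gauge_tip (a point): lowest point of the gauge's sprung tip, a 8 mm steel ball on a 6 mm rod, on the barrel axis; at rest 26 mm below the gauge's origin, and less by the plunger's value
- gauge_plunger (a joint): how far the sprung tip is pushed into the gauge, m: 0 = fully out, 0.012 = bottomed. Spring: 1 N to start it moving, 2.5 N at 0.006, 4 N at 0.012
- stand: fixed gauge stand: 80 x 80 x 10 mm base, round collar 46 mm outside and 35 mm inside, top at z = 70 mm; an inner ledge at z = 40 mm carries the barrel. Origin: centre of the base's underside. The gauge comes out straight up, by more than 60 mm for the tip to clear the collar
- zero_disc: fixed bare steel reference disc on the bench, 60 mm in diameter, 15 mm high, flat on top (50 mm). Origin: centre of its underside
- zero_top (a point): centre of the flat top of the reference disc
- panel: fixed grey coated panel on an aluminium easel, 110 mm (x, up the slope) by 190 mm (y, level), 6 mm thick, sloping 20 degrees, its low edge towards the robot side. Origin: centre of its upper face, 45 mm above the bench; z is the outward normal of that face. Behind the work a tall fixed microscope stands on the bench, from x = 0.68 on, y = -0.16 to 0.04: swing the arm well clear of it
- ring_mark: thin black ring printed on the panel, 19 mm inside and 23 mm outside diameter. Origin: its centre, on the panel's face. The ring, the square and the cross stand in a level row, 55 mm apart, in any order. Its z axis is vertical, not the panel's normal
- square_mark: thin black square outline, 23 mm, printed on the panel; origin at its centre
- cross_mark: thin black cross, 26 mm, printed on the panel; origin at its centre
- reagent_jar: white reagent jar, 47 mm in diameter, 93 mm high, loose; leave alone. Origin under its centre
- petri_dish: lidded petri dish, 61 mm in diameter, 15 mm high, loose; leave alone. Origin under its centre
- timer: white bench timer, 76 x 74 x 18 mm, loose; leave alone. Origin under its centre
- dropper: brown dropper bottle, 29 mm in diameter, 92 mm high, loose; leave alone. Origin under its centre
- slide_box: dark slide box, 90 x 105 x 35 mm, loose; leave alone. Origin under its centre
Not all that is in view belongs to the job. Several things have the shape of the gauge; the one meant has the colours described above.

How it is judged:
On the way, in this order (a step that is already met when the one before it is completed fails the run):
1. the gauge is lifted clear of its stand in the gripper (height (world z) of gauge_tip above 0.075 m and contact force between the fingers and gauge above 1 N), for 0.1 s.
2. the gauge is pressed gently and upright on the middle of the reference disc (contact force between gauge and zero_disc between 0.8 and 6 N and value of joint gauge_plunger between 0.0025 and 0.0098 m and contact force between the fingers and gauge above 1 N and distance between gauge_tip and zero_top below 0.015 m and angle between gauge's own z axis and vertical below 0.14 rad), for 0.5 s.
At the end, for the whole second after the job is handed in: the gauge, held still in the fingers, touches the panel with 0.8 to 6 N, its tip within 9 mm of the ring's centre and pushed in by 2.5 to 9.8 mm, its axis within 0.14 rad (8 degrees) of the panel's normal (contact force between gauge and panel between 0.8 and 6 N and value of joint gauge_plunger between 0.0025 and 0.0098 m and contact force between the fingers and gauge above 1 N and distance between gauge_tip and ring_mark below 0.009 m and angle between the z axis of gauge and the z axis of panel, either way round below 0.14 rad and linear speed of gauge below 0.02 m/s); the arm keeps its last pose, push and grip.
It fails at once if the gauge is pressed hard (over 12 N) on the panel or the disc (contact force between gauge and panel above 12 N or contact force between gauge and zero_disc above 12 N).
It fails at once if one of the loose things standing on the bench (jar, petri dish, timer, dropper bottle, slide box) is moved by more than 20 mm (distance of any of reagent_jar, petri_dish, timer, dropper, slide_box from where it was at the start of the episode above 0.02 m).
It also fails if it takes over 48 s, if anything falls off the work surface, if the arm or the gripper's body presses on something with over 40 N, if the wrist force passes 120 N, or if a joint passes its speed limit or range.

## Robot

A 7-joint arm with a two-finger parallel gripper is mounted at the origin on a cart in front of the work surface, level with it; the furniture and walls round the work are solid. World frame = base frame: x ahead of the robot, y to its left, z up, the work surface at z = 0. Lengths are in m, angles in rad, forces in N, time in s.
With the tool pointing down it reaches from about 0.35 to 0.9 m from the base axis. Payload 8.1 kg.
Tool frame: the origin (TCP) lies where the fingers leave the gripper's body, on its centre line; the fingertips stand 66 mm ahead of it and the grasp point (between the pads) lies 47 mm ahead of it; z points along the fingers, y is the line along which they close (so a half turn about z gives the same grasp; the last joint's range is limited). The gripper opens to 92 mm and grips with 3 to 60 N. Pads are 19 mm wide; open, the fingers measure 130 mm over their backs; the gripper's body (75 mm by 190 mm) begins 47 mm behind the grasp point.
Start: joints at [1.208, 0.434, 0.025, 1.573, -0.012, 1.134, -0.075], TCP at [0.161, -0.604, 0.292] pointing down, gripper open.
Joint ranges: [-2.62, 2.62], [-0.44, 2.09], [-1.27, 1.32], [0.08, 2.57], [-1.32, 4.46], [0.12, 2], [-2.74, 2.74]. Speed limits (rad/s): [2.22, 2.22, 3.01, 3.01, 3.14, 3.14, 3.14].

## Interface

Orientations are given as a rotation vector (axis times angle).
In Python, from cell import arm gives the robot as it stands.
- The arm moves only by the tool send_rows, never from a script. Its argument "motion" is text: rows parted by semicolons, each of 7 numbers parted by spaces: the closure, from 0 (fully open) to 1 (shut), then the shift along the world's x, y, z in m, then the turn, a rotation vector about the world's x, y, z in degrees. A call has 1 to 5 rows; each row shifts and turns the commanded pose from where the row before left it; what a row does not reach is not made up. A row lasts 1/8 s, in which the tool goes at most 62.5 mm and 10.7 degrees, less where a joint would pass 70% of its speed; a pose out of reach is approached as far as the arm can. A call is refused whole if a number of a shift passes 0.0625 or a number of a turn 10.7, either way. A call with a gripper value outside its range is refused whole. The fingers move at their own pace and stop on an object; "force" is the grip in N (left out, the last holds). Time passes only in rows, so rows that do not move let the fingers close. It gives the time, the measured TCP pose, the force, the opening and the grip force at its end, in the units of the state.
- arm.observe(): the state, without advancing time (a new reading comes with each control period).
- arm.get_image(name): name is "scene" or "top" or "wrist"; returns (picture, depth): 400x640x3 uint8, blue, green, red; 400x640 float32, m along the optical axis (not along the pixel's ray), 0 where there is no reading.
- arm.camera_model(name): a dict with "fx", "fy", "cx", "cy" (pixels), "D" ([k1, k2, p1, p2, k3] as OpenCV has them; the pictures are not rectified), "view" (4x4, takes a point from world to camera coordinates). Camera axes: x right, y down, z forward; pixel columns grow to the right and rows downward; lengths in m; the calibration is good to about 2 mm. A picture is of the moment at which its call begins: read the wrist's pose just before it. camera_model takes no time and is no camera call; for the wrist camera it gives the pose at the moment of the call.
- arm.sign_off(): hands the job in; it is judged then, once.
The state is a dict: "clock": time; "joints": joint angles; "dq": joint speeds; "joint_efforts": joint torques, N m; "position": TCP position; "ee_rot": TCP orientation; "force": force on the tool from outside, world axes, zero at the start; "ft_torque": the same for the moment, N m; "width": opening from 0.0 (shut) to 1.0 (fully open); "gripper_force": force on a finger pad.
Only numpy, scipy, OpenCV 4.12 (cv2) and the standard library are available. Lean on these libraries where they do the work, as an engineer would, in place of code of your own. Each camera call takes 0.05 s, during which the arm holds its last target. There are 200 camera calls.

## Working session

There is one attempt and no reset: what is moved stays moved. The work goes in short steps, Python scripts to look and compute and a tool call to move; the robot and the scene stay as the last step left them, time stands still between calls to the robot, and variables do not carry over. Pictures are saved under pics/ and viewed, at most 10 in all, crops included, and the job is handed in when it is done.

Besides the shell and the picture viewer there is one more tool, called by a JSON object that holds its "op" and its "data", one argument or row to a line. send_rows: Moves the arm, as the interface text tells. Its arguments: {"type":"object","properties":{"motion":{"type":"string"},"force":{"type":"number"}},"required":["motion"]}

```bash
ls; mkdir -p pics; cat > h.py <<'E'
import numpy as np, cv2
from cell import arm
def grab(n):
    m=arm.camera_model(n); im,d=arm.get_image(n); return m,im,d
def ray(m,px):
    K=np.array([[m['fx'],0,m['cx']],[0,m['fy'],m['cy']],[0,0,1.]])
    p=cv2.undistortPoints(np.array(px,float).reshape(-1,1,2),K,np.array(m['D'],float)).reshape(-1,2)
    V=np.array(m['view']); R,t=V[:3,:3],V[:3,3]
    return -R.T@t, np.c_[p,np.ones(len(p))]@R
def onz(m,px,z):
    c,d=ray(m,px); return c+d*((z-c[2])/d[:,2])[:,None]
def ondepth(m,px,dep):
    c,d=ray(m,px); return c+d*np.array([dep[int(v),int(u)] for u,v in px])[:,None]
E
python3 - <<'E'
from h import *
for n in ['scene','top']:
    m,im,d=grab(n); cv2.imwrite(f'pics/{n}0.png',im); np.savez(f'{n}0.npz',im=im,d=d)
    V=np.array(m['view']); print(n,m['fx'],(-V[:3,:3].T@V[:3,3]).round(3),V[2,:3].round(3))
s=arm.observe(); print(s)
E
```

```text
pics
scene 501.29841146108197 [-0.161  1.08   0.768] [ 0.507 -0.717 -0.478]
top 450.6626399429987 [ 0.315 -0.117  1.654] [ 0.149  0.084 -0.985]
{'clock': 0.1, 'joints': array([ 1.20840956,  0.43517327,  0.02494752,  1.57400568, -0.01159563,
        1.13399271, -0.07509188]), 'dq': array([ 0.00077369, -0.00029839, -0.00050759, -0.00277894,  0.00089235,
       -0.00079059,  0.00021657]), 'joint_efforts': array([ 3.20300940e-03, -6.69129467e+01,  9.88035388e-01, -3.15146041e+01,
       -6.06016908e-02,  3.75270413e-02,  3.81807627e-05]), 'position': array([ 0.16042244, -0.60368274,  0.29151084]), 'ee_rot': array([-3.11374523e+00, -4.06688382e-01,  4.83444182e-04]), 'force': array([ 0.5044131 , -1.03491772,  0.35784932]), 'ft_torque': array([-0.04437907,  0.00217471,  0.01180512]), 'gripper_force': 0.0, 'width': 0.9973962182165071}
```

View pics/top0.png

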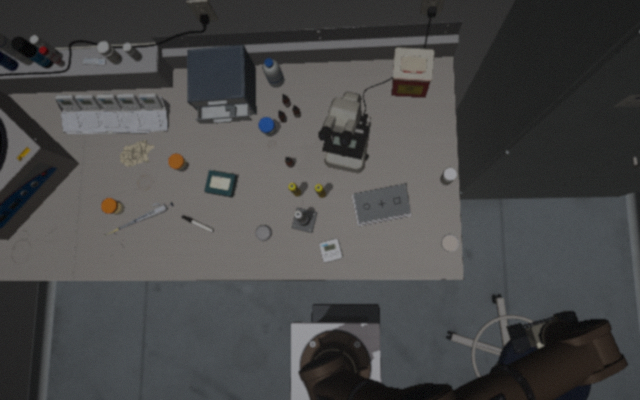

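View pics/scene0.png

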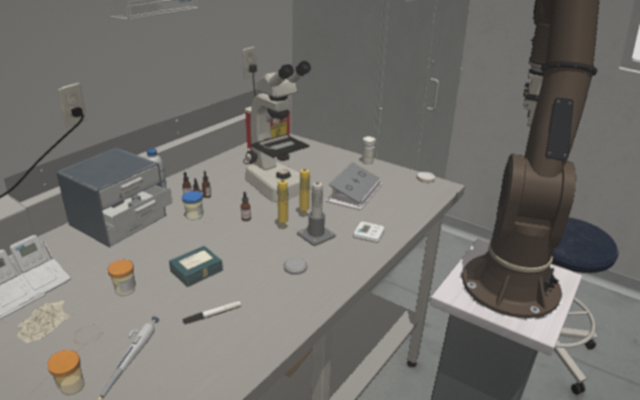

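Top view: the stand with the white gauge is at about (302,215). Two yellow look-alikes stand at (293,188) and (320,189), with the disc at (263,232), the panel at (382,204) and the timer at (330,250). The white-barrelled one in the collar fits the description, and I'll confirm it and the ring in an enlarged crop.

```bash
python3 - <<'E'
from h import *
a=np.load('top0.npz'); b=np.load('scene0.npz')
A=cv2.resize(a['im'][160:270,250:420],None,fx=4.6,fy=4.6,interpolation=cv2.INTER_CUBIC)[:,:780]
B=cv2.resize(b['im'][155:285,240:400],None,fx=4,fy=4,interpolation=cv2.INTER_CUBIC)
cv2.imwrite('pics/c1.png',cv2.convertScaleAbs(A,alpha=1.6)); cv2.imwrite('pics/c2.png',cv2.convertScaleAbs(B,alpha=1.4))
m=arm.camera_model('top'); d=a['d']
for n,z,p in [('disc',.015,(263,232)),('gaugetop',.164,(297,211)),('stand',.01,(304,220)),('L',.1,(293,188)),('R',.1,(320,189)),('dish?',.015,(450,243)),('jar',.093,(450,176)),('timer',.018,(330,250))]:
    print(n,onz(m,[p],z).round(3),ondepth(m,[p],d).round(3))
for p in [(367,207),(382,204),(397,201)]: print(ondepth(m,[p],d).round(3))
E
```

```text
disc [[0.478 0.264 0.015]] [[0.478 0.263 0.016]]
gaugetop [[0.533 0.114 0.164]] [[0.534 0.115 0.159]]
stand [[0.522 0.111 0.01 ]] [[0.513 0.101 0.082]]
L [[0.625 0.139 0.1  ]] [[0.616 0.131 0.148]]
R [[0.62  0.043 0.1  ]] [[0.61  0.038 0.148]]
dish? [[ 0.431 -0.415  0.015]] [[ 0.431 -0.413  0.023]]
jar [[ 0.658 -0.41   0.093]] [[ 0.659 -0.411  0.089]]
timer [[0.41  0.015 0.018]] [[0.41  0.015 0.014]]
[[ 0.562 -0.122  0.041]]
[[ 0.572 -0.176  0.041]]
[[ 0.582 -0.229  0.043]]
```

View pics/c1.png

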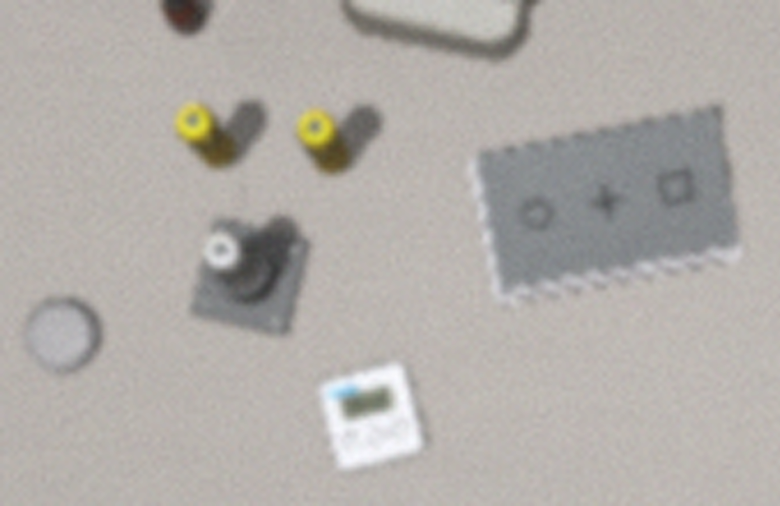

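View pics/c2.png

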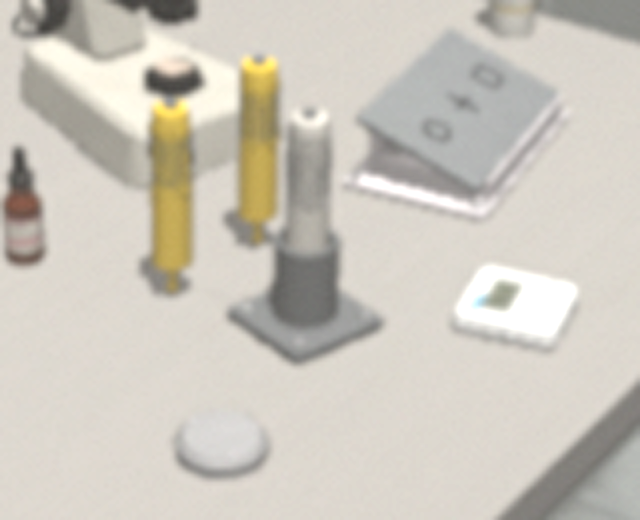

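The crops confirm it: the white gauge sits in the dark collar (top crop 222,249), and the two yellow ones are decoys. The ring is the left-most mark on the panel (crop 538,213, pixel (367,206.3)). Next I'll measure precisely across the two views.

```bash
python3 - <<'E'
from h import *
from scipy.spatial.transform import Rotation as Ro
T=np.load('top0.npz'); S=np.load('scene0.npz')
mt,ms=arm.camera_model('top'),arm.camera_model('scene')
def cen(im,box,f):
    x0,y0,x1,y1=box; M=f(im[y0:y1,x0:x1].astype(int)).astype(np.uint8)
    n,l,st,c=cv2.connectedComponentsWithStats(M); k=1+np.argmax(st[1:,4]); return (c[k]+[x0,y0]),st[k]
def tri(p,q):
    a,d=ray(mt,[p]);b,e=ray(ms,[q]);d=d[0];e=e[0]
    k=np.linalg.lstsq(np.c_[d,-e],b-a,rcond=None)[0];P,Q=a+k[0]*d,b+k[1]*e
    return ((P+Q)/2).round(4),np.linalg.norm(P-Q).round(4)
# ring: fit plane from depth over panel, dark blob centroid
g=cv2.cvtColor(T['im'],cv2.COLOR_BGR2GRAY).astype(int); bg=np.median(g[195:215,360:405])
for nm,box in [('ring',(358,198,376,215)),('cross',(373,195,391,213)),('square',(387,192,407,210))]:
    x0,y0,x1,y1=box; w=np.clip(bg-12-g[y0:y1,x0:x1],0,None); v,u=np.mgrid[y0:y1,x0:x1]
    p=(np.sum(w*u)/w.sum(),np.sum(w*v)/w.sum()); print(nm,np.round(p,2),onz(mt,[p],.045).round(4))
pts=[(u,v) for u in range(363,404,2) for v in range(195,214,2)]
P=ondepth(mt,pts,T['d']); c=P.mean(0); n=np.linalg.svd(P-c)[2][2]; n*=np.sign(n[2]); print('plane',c.round(4),n.round(3),np.degrees(np.arccos(n[2])))
# disc by bright/gray contour
hs=cv2.cvtColor(T['im'],cv2.COLOR_BGR2HSV); 
print('hsv disc',hs[232,263],'bench',hs[250,280],'gauge',hs[213,298])
print('scene hsv disc',cv2.cvtColor(S['im'],cv2.COLOR_BGR2HSV)[265,295],cv2.cvtColor(S['im'],cv2.COLOR_BGR2HSV)[300,330])
# disc from depth
for n_,d,m,box,zr in [('top',T['d'],mt,(250,218,280,246),(.01,.02)),('scene',S['d'],ms,(280,255,312,275),(.01,.02)),
    ('gtopT',T['d'],mt,(285,200,312,222),(.125,.17)),('gtopS',S['d'],ms,(300,175,335,225),(.09,.17)),('collT',T['d'],mt,(285,200,320,232),(.05,.075))]:
    q=[(u,v) for u in range(box[0],box[2]) for v in range(box[1],box[3])]
    X=ondepth(m,q,d); X=X[(X[:,2]>zr[0])&(X[:,2]<zr[1])]
    print(n_,len(X),X.mean(0).round(4),X.min(0).round(3),X.max(0).round(3))
print('disc',onz(mt,[(263.9,232.6)],.015),'scene',onz(ms,[(240+222/4,155+436/4)],.015))
print('gauge top',tri((250+222/4.6,160+250/4.6),(240+310/4,155+116/4)))
print('yel',onz(mt,[(250+195/4.6,160+124/4.6),(250+315/4.6,160+129/4.6)],.15))
print(tri((250+195/4.6,160+124/4.6),(240+171/4,155+105/4)),tri((250+315/4.6,160+129/4.6),(240+260/4,155+62/4)))
for p in [(367,206.3),(381.7,204)]: print(onz(mt,[p],.045).round(4))
print('ringtri',tri((367,206.3),(240+437/4,155+130/4)))
E
```

```text
ring [366.89 205.89] [[ 0.5654 -0.1215  0.045 ]]
cross [381.36 203.42] [[ 0.5735 -0.1734  0.045 ]]
square [397.48 200.14] [[ 0.5845 -0.2311  0.045 ]]
plane [ 0.5716 -0.1793  0.0428] [-0.338 -0.065  0.939] 20.11000048826505
hsv disc [150   2 115] bench [ 15  13 114] gauge [ 75   5 105]
scene hsv disc [ 10   5 156] [ 18  16 157]
top 149 [0.4771 0.2667 0.0144] [0.449 0.231 0.01 ] [0.505 0.294 0.02 ]
scene 242 [0.472  0.2691 0.014 ] [0.445 0.238 0.01 ] [0.5   0.297 0.019]
gtopT 73 [0.5203 0.1102 0.1569] [0.507 0.098 0.127] [0.535 0.126 0.169]
gtopS 457 [0.547  0.0959 0.1256] [0.505 0.036 0.09 ] [0.622 0.13  0.169]
collT 54 [0.5166 0.1066 0.0651] [0.5  0.09 0.05] [0.544 0.132 0.074]
disc [[0.47605684 0.26038775 0.015     ]] scene [[0.47031789 0.27001365 0.015     ]]
gauge top (array([0.5217, 0.1097, 0.1609]), np.float64(0.0013))
yel [[0.61903609 0.13273454 0.15      ]
 [0.61344681 0.04261423 0.15      ]]
(array([0.62  , 0.1335, 0.1475]), np.float64(0.0012)) (array([0.6134, 0.0426, 0.1481]), np.float64(0.0009))
[[ 0.5639 -0.1218  0.045 ]]
[[ 0.5714 -0.1746  0.045 ]]
ringtri (array([ 0.5632, -0.1224,  0.0418]), np.float64(0.0026))
```

{"op": "send_rows", "data": {
  "motion": "0 0.025 0.05 0.01 0 0 0;0 0.028 0.055 0.01 0 0 0;0 0.028 0.055 0.01 0 0 0;0 0.028 0.055 0 0 0 0;0 0.028 0.055 0 0 0 0",
  "force": 20
}}

```text
clock: 0.72
position: [0.2981, -0.3321, 0.3223]
ee_rot: [3.115, 0.407, 0.0]
force: [1.7, -0.2, -0.8]
width: 0.996
gripper_force: 0.0
```

{"op": "send_rows", "data": {
  "motion": "0 0.03 0.055 0 0 0 0;0 0.03 0.055 0 0 0 0;0 0.03 0.055 0 0 0 0;0 0.03 0.055 0 0 0 0;0 0.03 0.055 0 0 0 0"
}}

```text
clock: 1.35
position: [0.4476, -0.058, 0.3222]
ee_rot: [3.115, 0.406, 0.0]
force: [0.8, -0.3, -0.8]
width: 1.0
gripper_force: 0.0
```

{"op": "send_rows", "data": {
  "motion": "0 0.01 0.055 0 0 0 0;0 0.01 0.055 0 0 0 0;0 0 0 0 0 0 0"
}}

```text
clock: 1.72
position: [0.4671, 0.055, 0.3222]
ee_rot: [-3.112, -0.418, -0.0]
force: [0.1, -0.8, 0.5]
width: 1.0
gripper_force: 0.0
```

```bash
python3 - <<'E'
from h import *
s=arm.observe(); print(s['position'],s['ee_rot'],s['joints'].round(2))
m,im,d=grab('wrist'); cv2.imwrite('pics/w1.png',im); np.savez('w1.npz',im=im,d=d,view=m['view'])
V=np.array(m['view']); print((-V[:3,:3].T@V[:3,3]).round(3),V[2,:3].round(3))
E
```

```text
[0.4670986  0.05497785 0.32219337] [-3.11150949e+00 -4.18442227e-01 -4.06329762e-04] [ 0.2   0.2  -0.51  1.86  0.11  1.11 -1.64]
[0.543 0.076 0.413] [-0.28  -0.074 -0.957]
```

View pics/w1.png

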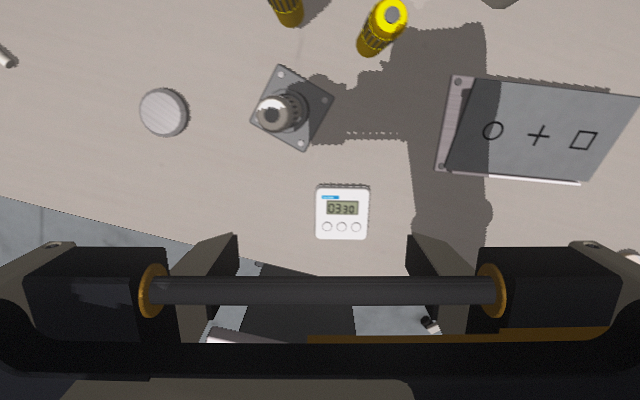

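The wrist view shows the gauge top at about (270,112), the disc at (164,112), the ring at (492,131), the cross at (538,135) and the square at (583,140). I'll measure from this view.

```bash
python3 - <<'E'
from h import *
w=np.load('w1.npz'); m=arm.camera_model('wrist'); m['view']=w['view']; im=w['im']; d=w['d']
g=cv2.cvtColor(im,cv2.COLOR_BGR2GRAY)
# marks
M=(g[112:155,478:606]<60).astype(np.uint8)
n,l,st,c=cv2.connectedComponentsWithStats(M)
for k in range(1,n):
    if st[k,4]>40:
        p=np.array([st[k,0]+st[k,2]/2-.5+478,st[k,1]+st[k,3]/2-.5+112]); print('mark',p,st[k],onz(m,[p],.045).round(4),ondepth(m,[p],d).round(4))
# disc & gauge top from depth points
def zone(box,zr):
    q=[(u,v) for u in range(box[0],box[2]) for v in range(box[1],box[3])]
    X=ondepth(m,q,d); k=(X[:,2]>zr[0])&(X[:,2]<zr[1]); X=X[k]; c,r=cv2.minEnclosingCircle(X[:,:2].astype(np.float32)); print(box,len(X),X.mean(0).round(4),np.round(c,4),round(r,4),((X.min(0)+X.max(0))/2).round(4))
zone((130,80,200,145),(.0135,.018)); zone((245,85,300,140),(.158,.172)); zone((240,60,340,155),(.065,.075)); zone((240,60,340,155),(.008,.012))
# bright white top ring
M=((g>150)).astype(np.uint8)[85:140,245:310]; n,l,st,c=cv2.connectedComponentsWithStats(M); k=1+np.argmax(st[1:,4]); print('white',c[k]+[245,85],st[k],onz(m,[c[k]+[245,85]],.164))
big=np.vstack([cv2.resize(im[85:145,240:340],None,fx=5,fy=5),cv2.resize(im[80:140,120:220],None,fx=5,fy=5)])[:600]; cv2.imwrite('pics/c3.png',big)
E
```

```text
mark [492. 130.] [  4   9  21  19 104] [[ 0.5642 -0.119   0.045 ]] [[ 0.5643 -0.1199  0.0432]]
mark [538. 135.] [50 14 21 19 54] [[ 0.5737 -0.1733  0.045 ]] [[ 0.5738 -0.174   0.044 ]]
mark [586. 136.] [98 19 21 11 41] [[ 0.5884 -0.2291  0.045 ]] [[ 0.5884 -0.2289  0.0453]]
(130, 80, 200, 145) 780 [0.4771 0.2653 0.0141] [0.4768 0.2649] 0.0262 [0.4773 0.2653 0.0148]
(245, 85, 300, 140) 841 [0.5237 0.1116 0.1628] [0.5235 0.112 ] 0.0129 [0.5233 0.112  0.1626]
(240, 60, 340, 155) 400 [0.528  0.1039 0.0683] [0.523 0.112] 0.0226 [0.5229 0.1104 0.0701]
(240, 60, 340, 155) 1601 [0.5305 0.1051 0.009 ] [0.5238 0.1129] 0.0535 [0.524  0.1124 0.0099]
white [253.55216285 113.09669211] [  0   0  34  55 786] [[0.52049863 0.124495   0.164     ]]
```

View pics/c3.png

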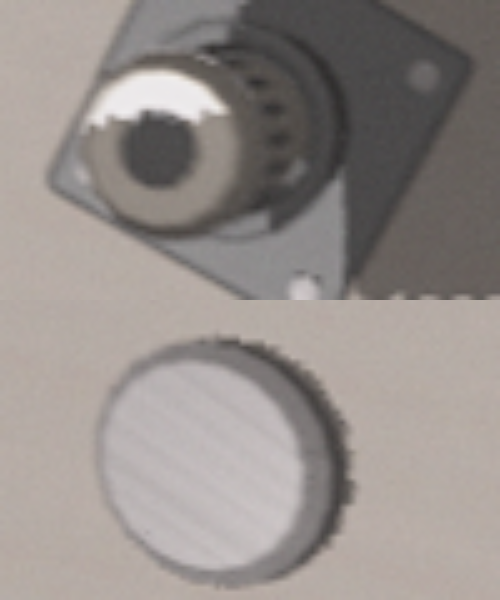

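{"op": "send_rows", "data": {
  "motion": "0 0.0282 0.0285 0 0 0 0;0 0.0282 0.0285 0 0 0 0;0 0 0 0 0 0 0;0 0 0 -0.05 0 0 0;0 0 0 -0.05 0 0 0"
}}

```text
clock: 2.4
position: [0.5233, 0.1049, 0.2213]
ee_rot: [3.114, 0.403, 0.001]
force: [1.2, -0.0, -0.2]
width: 1.001
gripper_force: 0.0
```

{"op": "send_rows", "data": {
  "motion": "0 0 0 -0.03 0 0 0;0 0 0 -0.018 0 0 0;0 0 0 0 0 0 0;0 0 0 0 0 0 0"
}}

```text
clock: 2.9
position: [0.5238, 0.1063, 0.175]
ee_rot: [3.115, 0.405, 0.001]
force: [0.6, 0.3, -0.2]
width: 1.0
gripper_force: 0.0
```

{"op": "send_rows", "data": {
  "motion": "0 -0.0003 0.0057 0 0 0 0;0 0 0 0 0 0 0;0.4 0 0 0 0 0 0;0.6 0 0 0 0 0 0;0.8 0 0 0 0 0 0",
  "force": 20
}}

```text
clock: 3.52
position: [0.5233, 0.1129, 0.1742]
ee_rot: [3.115, 0.407, -0.0]
force: [-0.8, -0.9, -0.3]
width: 0.722
gripper_force: 0.0
```

{"op": "send_rows", "data": {
  "motion": "1 0 0 0 0 0 0;1 0 0 0 0 0 0;1 0 0 0 0 0 0;1 0 0 0 0 0 0"
}}

```text
clock: 4.03
position: [0.5233, 0.1129, 0.1742]
ee_rot: [3.115, 0.407, -0.0]
force: [0.1, 0.0, -0.4]
width: 0.32
gripper_force: 20.0
```

{"op": "send_rows", "data": {
  "motion": "1 0 0 0.02 0 0 0;1 0 0 0.03 0 0 0;1 0 0 0.03 0 0 0;1 0 0 0.03 0 0 0;1 0 0 0 0 0 0"
}}

```text
clock: 4.65
position: [0.5241, 0.1134, 0.2862]
ee_rot: [-3.115, -0.407, -0.006]
force: [-0.3, 0.3, -0.9]
width: 0.321
gripper_force: 20.0
```

{"op": "send_rows", "data": {
  "motion": "1 0 0 0 0 0 0;1 -0.01 0.03 0 0 0 0;1 -0.01 0.03 0 0 0 0;1 -0.01 0.03 0 0 0 0;1 0 0 0 0 0 0"
}}

```text
clock: 5.28
position: [0.4915, 0.2055, 0.283]
ee_rot: [-3.113, -0.414, 0.004]
force: [-0.7, 0.3, -1.2]
width: 0.319
gripper_force: 20.0
```

```bash
python3 - <<'E'
from h import *
s=arm.observe(); print(s['position'],s['ee_rot'],s['gripper_force'],s['force'])
for n in ['wrist','scene']:
    m,im,d=grab(n); np.savez(n+'2.npz',im=im,d=d,view=m['view']); cv2.imwrite(f'pics/{n}2.png',im)
m=arm.camera_model('scene');b=np.load('scene2.npz')['im'][60:260,220:420]; a=np.load('wrist2.npz')['im'][60:400,120:520]
cv2.imwrite('pics/c4.png',np.hstack([cv2.resize(b,(400,400),interpolation=cv2.INTER_CUBIC),cv2.resize(a,(400,340))[:340] if 0 else cv2.copyMakeBorder(a,0,60,0,0,cv2.BORDER_CONSTANT)]))
E
```

```text
[0.49150961 0.20547218 0.28302423] [-3.11331529 -0.41400359  0.00360486] 19.9856531730984 [-0.71307821  0.25763836 -1.18686249]
```

View pics/c4.png

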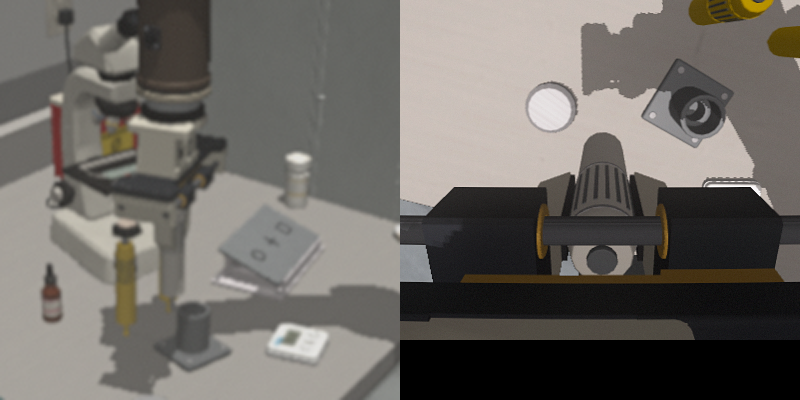

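The gauge is held upright in the fingers, centred at about wrist pixel (321,320). The stand at wrist (415,170) is empty, and the disc is at (272,167). I'll check the gauge's tilt and the disc position numerically.

```bash
python3 - <<'E'
from h import *
from scipy.spatial.transform import Rotation as Ro
w=np.load('wrist2.npz'); m=arm.camera_model('wrist'); m['view']=w['view']; d=w['d']
s=arm.observe(); R=Ro.from_rotvec(s['ee_rot']).as_matrix(); p=s['position']
q=[(u,v) for u in range(285,365) for v in range(185,285)]
X=(ondepth(m,q,d)-p)@R
k=(X[:,2]>.04)&(X[:,2]<.14)&(abs(X[:,1])<.02)&(abs(X[:,0])<.03); X=X[k]
for z in np.arange(.04,.14,.01):
    Y=X[(X[:,2]>z)&(X[:,2]<z+.01)]
    if len(Y)>30: print(z.round(2),len(Y),'xmax',np.percentile(Y[:,0],[5,97]).round(4),'y',np.percentile(Y[:,1],[2,98]).round(4))
q=[(u,v) for u in range(235,310) for v in range(130,200)]
Z=ondepth(m,q,d); Z=Z[(Z[:,2]>.0125)&(Z[:,2]<.0175)]; print('disc',np.round(cv2.minEnclosingCircle(Z[:,:2].astype(np.float32)),4) if 0 else cv2.minEnclosingCircle(Z[:,:2].astype(np.float32)),Z.mean(0))
print('tool x,y,z in world',R.T.round(3))
# scene: gauge edges
S=np.load('scene2.npz'); ms=arm.camera_model('scene')
q=[(u,v) for u in range(290,330) for v in range(160,225)]
X=ondepth(ms,q,S['d'])-p; 
for z in np.arange(-.15,-.04,.01):
    Y=X[(X[:,2]>z)&(X[:,2]<z+.01)&(abs(X[:,0])<.04)&(abs(X[:,1])<.04)]
    if len(Y)>8: print('s',z.round(2),len(Y),Y.mean(0).round(4))
E
```

```text
0.04 745 xmax [0.0053 0.0147] y [-0.0193  0.0155]
0.05 618 xmax [0.0053 0.0146] y [-0.0193  0.0167]
0.06 464 xmax [0.0055 0.0147] y [-0.0191  0.0166]
0.07 294 xmax [0.0061 0.0146] y [-0.0172  0.0094]
0.08 262 xmax [0.0059 0.0143] y [-0.0172  0.0097]
0.09 221 xmax [0.0062 0.0143] y [-0.0171  0.0095]
0.1 194 xmax [0.0061 0.0142] y [-0.0171  0.0095]
0.11 168 xmax [0.006  0.0143] y [-0.0172  0.0096]
0.12 150 xmax [0.0058 0.0143] y [-0.0173  0.0097]
0.13 55 xmax [0.0066 0.0143] y [-0.0165  0.0093]
disc ((0.47735339403152466, 0.2663983702659607), 0.026742838323116302) [0.47812216 0.26658461 0.01359671]
tool x,y,z in world [[ 0.966  0.257 -0.002]
 [ 0.257 -0.966  0.001]
 [-0.002 -0.001 -1.   ]]
s -0.15 9 [-0.004   0.0005 -0.1459]
s -0.14 17 [-0.0094  0.0079 -0.1322]
s -0.13 41 [-0.008   0.0094 -0.1249]
s -0.12 39 [-0.0089  0.0105 -0.1149]
s -0.11 49 [-0.0095  0.0081 -0.1051]
s -0.1 48 [-0.0091  0.0084 -0.0946]
s -0.09 45 [-0.0089  0.008  -0.0849]
s -0.08 45 [-0.0105  0.0086 -0.0748]
s -0.07 31 [-0.0131  0.0092 -0.065 ]
s -0.06 58 [-0.013   0.0097 -0.0547]
s -0.05 61 [-0.0133  0.017  -0.0447]
```

{"op": "send_rows", "data": {
  "motion": "1 -0.0145 0.06 0 0 0 0;1 0 0 0 0 0 0;1 0 0 -0.04 0 0 0;1 0 0 -0.035 0 0 0;1 0 0 0 0 0 0"
}}

```text
clock: 6.0
position: [0.4779, 0.2605, 0.2066]
ee_rot: [3.112, 0.404, -0.008]
force: [-0.2, -0.4, -0.1]
width: 0.323
gripper_force: 20.0
```

{"op": "send_rows", "data": {
  "motion": "1 0 0 0 0 0 0;1 0 0 0 0 0 0"
}}

```text
clock: 6.25
position: [0.4795, 0.2633, 0.2107]
ee_rot: [-3.114, -0.406, -0.004]
force: [-0.4, 0.2, -1.7]
width: 0.316
gripper_force: 20.0
```

{"op": "send_rows", "data": {
  "motion": "1 -0.002 0.002 -0.014 0 0 0;1 0 0 -0.014 0 0 0;1 0 0 0 0 0 0;1 0 0 0 0 0 0;1 0 0 0 0 0 0"
}}

```text
clock: 6.88
position: [0.4769, 0.2652, 0.1815]
ee_rot: [-3.115, -0.407, -0.001]
force: [0.9, 0.4, -1.1]
width: 0.319
gripper_force: 20.0
```

```bash
python3 - <<'E'
from h import *
s=arm.observe(); print(s['position'],s['ee_rot'],s['force'],s['dq'].round(3))
E
```

```text
[0.47693529 0.26515994 0.18152944] [-3.11489865e+00 -4.06843908e-01 -7.72772842e-04] [ 0.91603223  0.4450155  -1.07054279] [-0.001 -0.004  0.    -0.    -0.     0.    -0.001]
```

{"op": "send_rows", "data": {
  "motion": "1 0 0 -0.003 0 0 0;1 0 0 -0.003 0 0 0;1 0 0 -0.003 0 0 0;1 0 0 -0.002 0 0 0;1 0 0 0 0 0 0"
}}

```text
clock: 7.5
position: [0.4768, 0.265, 0.1702]
ee_rot: [3.115, 0.407, 0.0]
force: [0.3, 0.1, 1.0]
width: 0.323
gripper_force: 20.0
```

{"op": "send_rows", "data": {
  "motion": "1 0 0 0 0 0 0;1 0 0 0 0 0 0;1 0 0 0 0 0 0;1 0 0 0 0 0 0"
}}

```text
clock: 8.0
position: [0.4768, 0.265, 0.1703]
ee_rot: [3.115, 0.407, 0.0]
force: [0.8, -0.0, 0.9]
width: 0.321
gripper_force: 20.0
```

```bash
python3 - <<'E'
from h import *
F=[]
for i in range(6):
    d=arm.get_image('top'); s=arm.observe(); F.append(s['force'])
print(s['position'],np.mean(F,0).round(2),np.std(F,0).round(2),s['clock'])
E
```

```text
[0.47677226 0.26496782 0.17024723] [ 0.51 -0.29  1.12] [0.52 0.79 0.7 ] 8.3
```

Force changed by about 2.3 N, so the plunger is in by about 5 mm. I'll hold a bit more, then lift and carry the gauge to the panel.

{"op": "send_rows", "data": {
  "motion": "1 0 0 0 0 0 0;1 0 0 0 0 0 0;1 0 0 0.02 0 0 0;1 0 0 0.05 0 0 0;1 0 0 0.05 0 0 0"
}}

```text
clock: 8.93
position: [0.4762, 0.2647, 0.291]
ee_rot: [3.115, 0.407, -0.003]
force: [0.4, 0.4, 0.3]
width: 0.322
gripper_force: 20.0
```

{"op": "send_rows", "data": {
  "motion": "1 0.003 -0.03 0.01 0 0 0;1 0.003 -0.05 0 0 0 0;1 0.003 -0.05 0 0 0 0;1 0.003 -0.05 0 0 0 0;1 0.003 -0.05 0 0 0 0"
}}

```text
clock: 9.55
position: [0.4914, 0.0334, 0.3001]
ee_rot: [3.115, 0.407, -0.001]
force: [0.4, 1.0, -1.3]
width: 0.318
gripper_force: 20.0
```

{"op": "send_rows", "data": {
  "motion": "1 0.003 -0.05 0 0 0 0;1 0.003 -0.05 0 0 0 0;1 0.002 -0.04 0 0 0 0;1 0 -0.02 0 0 0 0;1 0 0 0 0 0 0"
}}

```text
clock: 10.18
position: [0.4993, -0.1266, 0.2997]
ee_rot: [3.116, 0.402, -0.002]
force: [-0.2, -0.4, -0.6]
width: 0.317
gripper_force: 20.0
```

{"op": "send_rows", "data": {
  "motion": "1 0 0 0 0.9 -4.93 0;1 0 0 0 0.9 -4.92 0;1 0 0 0 0.9 -4.93 0;1 0 0 0 0.9 -4.92 0;1 0 0 0 0 0 0"
}}

```text
clock: 10.8
position: [0.4984, -0.124, 0.2998]
ee_rot: [-3.05, -0.399, -0.54]
force: [0.2, 0.5, -2.4]
width: 0.324
gripper_force: 20.0
```

```bash
python3 - <<'E'
from h import *
from scipy.spatial.transform import Rotation as Ro
m,im,d=grab('wrist'); np.savez('w3.npz',im=im,d=d,view=m['view']); cv2.imwrite('pics/w3.png',im)
s=arm.observe(); z=Ro.from_rotvec(s['ee_rot']).as_matrix()[:,2]; print(s['position'],z.round(3),s['joints'].round(2),s['dq'].round(3),s['force'],s['clock'])
E
```

```text
[ 0.49913775 -0.12410159  0.30013797] [ 0.335  0.062 -0.94 ] [ 0.64  0.15 -0.46  2.02 -0.09  0.66 -1.06] [-0.012  0.015  0.005 -0.034  0.014  0.013 -0.007] [ 0.26566619  0.58874625 -1.46494868] 10.85
```

View pics/w3.png

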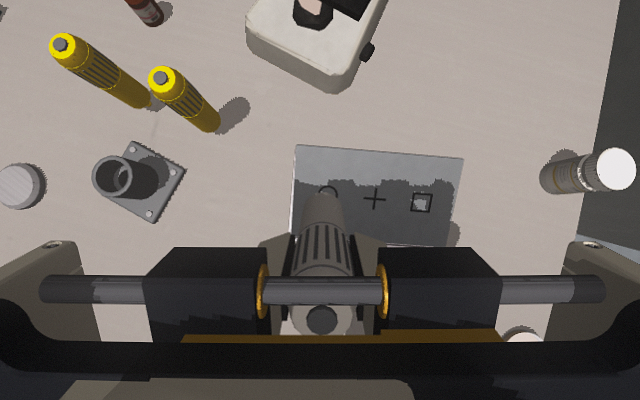

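The wrist view shows the ring at about (328,193), half hidden behind the barrel, with the cross at (374,198) and the square at (421,203). I'll re-measure the ring and the panel plane from here.

```bash
python3 - <<'E'
from h import *
w=np.load('w3.npz'); m=arm.camera_model('wrist'); m['view']=w['view']; d=w['d']; V=w['view']
q=[(u,v) for u in range(310,455,3) for v in range(160,183,2)]+[(u,v) for u in range(385,410,3) for v in range(185,235,3)]
X=ondepth(m,q,d); c=X.mean(0); X=X[abs((X-c)@np.linalg.svd(X-c)[2][2])<.004]; c=X.mean(0); n=np.linalg.svd(X-c)[2][2]; n*=np.sign(n[2]); print('n',n.round(3),'c',c.round(4))
# mid plane through model: cross origin z .045
def onpl(px):
    o,r=ray(m,px); return o+r*(((c-o)@n)/(r@n))[:,None]
P=onpl([(328,193.5),(374.5,198.5),(421.5,203)]); print(P.round(4)); print('ring by extrap',(2*P[1]-P[2]).round(4))
print('z0.045',onz(m,[(374.5,198.5),(421.5,203)],.045).round(4))
# where the earlier ring estimate projects
K=np.array([[m['fx'],0,m['cx']],[0,m['fy'],m['cy']],[0,0,1.]])
print(cv2.projectPoints(np.array([[.564,-.1195,.0445],[.5737,-.1735,.0445]]),cv2.Rodrigues(V[:3,:3])[0],V[:3,3],K,np.array(m['D']))[0].round(1))
u=-np.array([-.3365,-.0616,.9397]); print('tip if extended now',arm.observe()['position'])
E
```

```text
n [-0.337 -0.063  0.939] c [ 0.603  -0.1761  0.0536]
[[ 0.5656 -0.1199  0.0439]
 [ 0.5739 -0.1738  0.0433]
 [ 0.5829 -0.2288  0.0428]]
ring by extrap [ 0.5648 -0.1187  0.0437]
z0.045 [[ 0.5737 -0.1735  0.045 ]
 [ 0.5827 -0.2281  0.045 ]]
[[[327.4 194.7]]

 [[374.4 198.5]]]
tip if extended now [ 0.49913775 -0.12410159  0.30013797]
```

{"op": "send_rows", "data": {
  "motion": "1 0.0015 -0.0071 -0.02 0 0 0;1 0 0 -0.03 0 0 0;1 0 0 -0.027 0 0 0;1 0 0 0 0 0 0;1 0 0 0 0 0 0"
}}

```text
clock: 11.48
position: [0.5022, -0.1316, 0.2242]
ee_rot: [-3.05, -0.4, -0.543]
force: [0.2, 0.6, -1.7]
width: 0.321
gripper_force: 20.0
```

{"op": "send_rows", "data": {
  "motion": "1 0 0 0 0 0 0;1 0 0 0 0 0 0;1 0 0 0 0 0 0"
}}

```text
clock: 11.85
position: [0.5014, -0.1322, 0.2237]
ee_rot: [-3.051, -0.398, -0.543]
force: [0.3, 0.2, -0.6]
width: 0.321
gripper_force: 20.0
```

```bash
cat > st.py <<'E'
from h import *
from scipy.spatial.transform import Rotation as Ro
F=[]
for i in range(6): arm.get_image('top'); s=arm.observe(); F.append(s['force'])
z=Ro.from_rotvec(s['ee_rot']).as_matrix()[:,2]; P=np.array([.5645,-.1195,.045]); n=np.array([-.3365,-.0616,.9397])
tip=s['position']+.1602*z; e=tip-P
print(s['clock'],'pos',s['position'].round(4),'z',z.round(3),'height over panel',(e@n).round(4),'lateral',(e-(e@n)*n).round(4),'F',np.mean(F,0).round(2),'Fn',(np.mean(F,0)@n).round(2))
E
python3 st.py
```

```text
12.15 pos [ 0.5012 -0.1322  0.2232] z [ 0.337  0.061 -0.94 ] height over panel 0.0294 lateral [ 0.0006 -0.001   0.0001] F [ 0.12  0.32 -1.07] Fn -1.07
```

{"op": "send_rows", "data": {
  "motion": "1 0.0024 0.0015 -0.0075 0 0 0;1 0.0027 0.0005 -0.0075 0 0 0;1 0.0025 0.0005 -0.0075 0 0 0;1 0 0 0 0 0 0;1 0 0 0 0 0 0"
}}

```text
clock: 12.78
position: [0.5089, -0.1296, 0.2007]
ee_rot: [-3.05, -0.398, -0.542]
force: [0.0, -0.6, -0.6]
width: 0.317
gripper_force: 20.0
```

```bash
python3 st.py
```

```text
13.075 pos [ 0.5089 -0.1297  0.201 ] z [ 0.337  0.061 -0.939] height over panel 0.0057 lateral [ 0.0003 -0.      0.0001] F [-0.02  0.08 -1.25] Fn -1.17
```

{"op": "send_rows", "data": {
  "motion": "1 0.001 0.0002 -0.003 0 0 0;1 0.001 0.0002 -0.003 0 0 0;1 0.001 0.0002 -0.003 0 0 0;1 0.0009 0.0001 -0.002 0 0 0;1 0 0 0 0 0 0"
}}

```text
clock: 13.7
position: [0.5128, -0.129, 0.1896]
ee_rot: [-3.051, -0.398, -0.542]
force: [-0.7, -0.8, 1.3]
width: 0.322
gripper_force: 20.0
```

{"op": "send_rows", "data": {
  "motion": "1 0 0 0 0 0 0;1 0 0 0 0 0 0;1 0 0 0 0 0 0;1 0 0 0 0 0 0"
}}

```text
clock: 14.2
position: [0.5128, -0.129, 0.1898]
ee_rot: [-3.051, -0.398, -0.543]
force: [-1.0, 0.1, 2.0]
width: 0.321
gripper_force: 20.0
```

```bash
python3 st.py; python3 - <<'E'
from h import *
m,im,d=grab('wrist'); a=im[100:340,220:500]
m,im,d=grab('scene'); b=im[150:250,300:420]
cv2.imwrite('pics/fin.png',np.hstack([cv2.resize(a,(400,343)),cv2.resize(b,(400,343),interpolation=cv2.INTER_CUBIC)]))
E
```

```text
14.5 pos [ 0.5128 -0.1289  0.1897] z [ 0.337  0.062 -0.94 ] height over panel -0.0062 lateral [0.0001 0.     0.0001] F [-1.1  -0.35  1.33] Fn 1.64
```

View pics/fin.png

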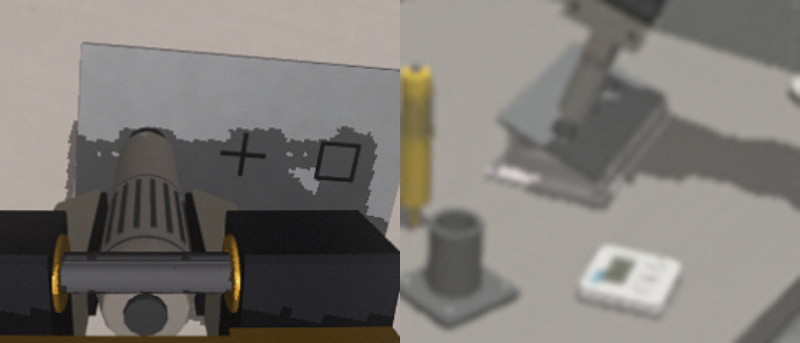

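The gauge stands square on the ring: the ring's far arc shows just beyond the barrel at crop (148,130), with the cross and square clear to the right. The force is about 2.7 N, so the tip is in by about 6 mm. I'll hand it in.

```bash
python3 -c "
from cell import arm
print(arm.sign_off())"
```

```text
the job is handed in; nothing more can be done
None
```

I zeroed the gauge on the reference disc and handed the job in with it pressed square on the ring mark, tip in about 6 mm at roughly 2.7 N and still in the gripper; the sign-off gave no verdict.

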